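# Turn the display stand to the camera and take the picture

## Robot

A 6-joint arm with a two-finger parallel gripper is mounted at the origin on the work surface. World frame = base frame: x ahead of the robot, y to its left, z up, the work surface at z = 0. Lengths are in m, angles in rad, forces in N, time in s.
With the tool pointing down it reaches from about 0.375 to 0.975 m from the base axis. Payload 3.8 kg.
Tool frame: the origin (TCP) lies where the fingers leave the gripper's body, on its centre line; the fingertips stand 64 mm ahead of it and the grasp point (between the pads) lies 45 mm ahead of it; z points along the fingers, x is the direction in which the jaws open and shut, and the axes are right-handed (so a half turn about z gives the same grasp; the last joint's range is limited). The gripper opens to 88 mm and grips with 3 to 60 N. Pads are 18 mm wide; open, the fingers measure 123 mm over their backs; the gripper's body (75 mm by 187 mm) begins 45 mm behind the grasp point.
Start: joints at [-1.339, 0.264, 1.604, -0, 1.274, -0.037], TCP at [0.179, -0.651, 0.303] pointing down, gripper open.
Joint ranges: [-2.63, 2.63], [-0.94, 2.18], [0.31, 2.57], [-1.31, 4.45], [0, 2.66], [-2.55, 2.55]. Speed limits (rad/s): [2.57, 2.57, 3.14, 3.14, 3.14, 3.14].

## Interface

Orientations are given as a unit quaternion [w, x, y, z].
In Python, from workcell import arm gives the robot as it stands. The module is installed in compiled form; this text tells all that it offers.
- The arm moves only by the shell command python3 -m jog 'ROWS' [OPENING]. ROWS is a JSON object of lists of equal length, an entry for each row: "delta_pos": the shift along the tool's x, y, z in m, a list of three; "dr": the turn, a rotation vector about the tool's x, y, z in rad, a list of three. In form: {"delta_pos": [[dx, dy, dz], ...], "dr": [[wx, wy, wz], ...]}. A call has 1 to 10 rows; each row is the pose to reach, as a shift and turn from the pose commanded when the call began, along the tool's axes at that moment; what a row does not reach only later rows make up. A row lasts 1/10 s, in which the tool goes at most 50 mm and 8.59 degrees, less where a joint would pass 70% of its speed; a pose out of reach is approached as far as the arm can. A call with a gripper value outside its range is refused whole. OPENING is the closure in counts, from 0 (fully open) to 255 (shut), set as the call begins (- or left out, the last holds). The fingers move at their own pace and stop on an object; the grip force is fixed at half the most. Time passes only in rows, so rows that repeat a pose let the fingers close. It gives the time, the measured TCP pose, the force and the opening at its end, in the units of the state.
- arm.get_state(): the state, without advancing time (a new reading comes with each control period).
- arm.read_camera(name): name is "side" or "top" or "wrist"; returns the picture (480x640x3 uint8, blue, green, red); there is no depth.
- arm.camera_params(name): a dict with "fov_y" (degrees; the focal length in pixels is half the picture's height over the tangent of half this angle, whatever the lens; pixels are square), "cx", "cy" (the principal point, pixels), "distortion" ([k1, k2, p1, p2, k3] as OpenCV has them; the pictures are not rectified), "world_to_cam" (4x4, takes a point from world to camera coordinates); the wrist camera has in their place "tool_from_camera" (4x4, takes a point from camera to tool coordinates, whose origin is the TCP and whose axes are the tool frame's). Camera axes: x right, y down, z forward; pixel columns grow to the right and rows downward; lengths in m; the calibration is good to about 2 mm. A picture is of the moment at which its call begins: read the wrist's pose just before it. camera_params takes no time and is no camera call.
- arm.finish_job(): hands the job in, once; it reports no verdict.
The state is a dict: "clock": time; "joint_pos": joint angles; "dq": joint speeds; "joint_efforts": joint torques, N m; "ee_pos": TCP position; "tool_rot": TCP orientation; "ft_force": force on the tool from outside, world axes, zero at the start; "torque": the same for the moment, N m; "width": finger opening in m.
Only numpy, scipy, OpenCV 4.12 (cv2) and the standard library are available. Lean on these libraries where they do the work, as an engineer would, in place of code of your own. Each camera call takes 0.05 s, during which the arm holds its last target.

## Task

Take the product photo of the ring: push gently on an arm of the three-armed display stand with a finger, without gripping it, and turn the stand until the arm that carries the ring cone points straight at the camera lens. Only when it stands still there, press the button of the shutter release fully down and let it go. Leave the other things lying where they are; nothing is to be picked up.

Things in the scene. Friction and masses are not known exactly. Their poses are not given: they have to be found in the camera images.
- rotor: the display stand's turning part: hub (dia 44, top 86 above table) with three level wooden arms 120 degrees apart; each bar 14 wide, underside 68 and top 82 above the table, free to push on from 30 to 110 from the axis. Origin: on the upright turning axis at table height; x axis: along the ring-cone arm; z up. Pad arm: 120 deg anticlockwise from above; roll arm: 120 deg clockwise
- cone (a point): tip of the grey ring cone, which stands on its arm 150 from the axis: base dia 38, top 127 above the table, with one ring on it
- pad (a point): middle of the top of the flat round grey earring pad, dia 52, 150 from the axis, top 84 above the table, at the end of its arm
- roll (a point): middle of the top of the grey bracelet roll, a level cylinder dia 34, 70 long, lying across the end of its arm, 155 from the axis, top 105 above the table
- lens (a point): centre of the front glass of the photo camera, 100 above the table, about 214 from the stand's axis. The black camera, 112 wide and 144 high with its tripod, is fixed and looks at the stand's axis; it stands outside the sweep of the arms
- shutter_top (a point): centre of the top of the shutter release's round push button, dia 30, top 22 above the table when up, in a round black housing (dia 46, 12 high) fixed to the table to the left or right of the stand (a grey velvet tray of chains, 24 high, is on the other side); it is pressed straight down
- shutter (a joint): travel of the push button: 0 up, 0.006 m fully down; spring, about 4 N at full travel, comes back by itself
- dish: small white bead dish, dia 60, 22 high, loose, on the table near the stand, partly under the sweep of the arms; origin: centre of its underside. Bystander
- bangle: brass bangle lying flat, outer dia 68, 9 high, loose, under the sweep of the arms; origin: centre of its underside. Bystander
- tin: round aluminium tin, dia 48, 30 high, loose, under the sweep of the arms; origin: centre of its underside. Bystander
- pliers: pliers lying on the table, 130 long, 16 high, loose; origin: under the pivot. Bystander
- ring_box: dark wooden ring box, 52 x 52 x 37 high, loose; origin: centre of its underside. Bystander
- bracelet_stand: grey T-shaped bracelet stand, 160 wide, 147 high, loose; origin: centre of its underside. Bystander
- jar: glass jar with metal cap, dia 52, 65 high, loose; origin: centre of its underside. Bystander
- stand: fixed part of the display stand: round foot dia 110, 22 high, column dia 22; origin: on the axis at table height. The rotor turns on it either way, without stop within a full turn, with light friction (0.07 N m, about 1 N at an arm), and stays where it is left. Push gently, under 0.1 m/s: a knock or squeeze of over 25 N by the fingers fails
There are look-alikes about, which are no part of the job. What is shaped like the part that bears shutter_top but pink is not meant. Leave any blue look-alike of the part that bears lens alone.

How it is judged:
By the outcome, as a careful person would: the job done as asked, in the order asked, and still so for the second after the job is handed in, with the robot touching nothing.
It also fails if it takes over 48 s, if anything falls off the work surface, if the arm or the gripper's body presses on something with over 40 N, if the wrist force passes 120 N, or if a joint passes its speed limit or range.

## Working session

There is one attempt and no reset: what is moved stays moved. The work goes in short steps, Python scripts to look and compute and a shell command to move; the robot and the scene stay as the last step left them, time stands still between calls to the robot, and variables do not carry over. Pictures are saved under pics/ and viewed, and the job is handed in when it is done.

```bash
mkdir -p pics; python3 - <<'E'
from workcell import arm
import cv2
s=arm.get_state();print(s)
for n in("top","side"):
    cv2.imwrite(f"pics/{n}0.png",arm.read_camera(n)); print(n,arm.camera_params(n))
print(arm.camera_params("wrist"))
E
```

```text
{'clock': 0.0, 'joint_pos': array([-1.33892287e+00,  2.64749561e-01,  1.60534720e+00, -8.45496525e-06,
        1.27369709e+00, -3.68919230e-02]), 'dq': array([ 6.53538839e-05, -4.99906211e-04,  2.23732294e-04, -1.26289331e-03,
       -1.78990554e-03, -4.51911233e-04]), 'joint_efforts': array([ 4.90532711e-04, -5.02116823e+01, -3.56866693e+01,  7.29615055e-02,
        2.93811411e-02, -1.78255018e-04]), 'ee_pos': array([ 0.17911319, -0.6502224 ,  0.30140474]), 'tool_rot': array([-6.95671759e-04,  7.95469109e-01, -6.05993139e-01, -8.52861552e-04]), 'ft_force': array([0.01356632, 0.32576516, 0.32128499]), 'torque': array([-0.03562439, -0.01426457,  0.00165571]), 'width': 0.08805879945161964}
top {'fov_y': 51.861244969658806, 'cx': 318.684917597586, 'cy': 238.10790142462204, 'distortion': array([-0.14020639,  0.        ,  0.        ,  0.        ,  0.        ]), 'world_to_cam': array([[-2.53077311e-02, -9.99671210e-01, -4.12197145e-03,
        -5.13954485e-04],
       [-9.82118818e-01,  2.56324114e-02, -1.86508998e-01,
         5.49981131e-01],
       [ 1.86553332e-01, -6.71853828e-04, -9.
[... 391 characters left out ...]
220367, -0.6109893 , -0.78735928,  0.1412107 ],
       [ 0.109618  ,  0.77969663, -0.61648768,  1.39026624],
       [ 0.        ,  0.        ,  0.        ,  1.        ]])}
{'fov_y': 66.49091946328247, 'cx': 319.1602994826099, 'cy': 241.0345331664374, 'distortion': array([-0.00021517,  0.        ,  0.        ,  0.        ,  0.        ]), 'tool_from_camera': array([[ 9.99999951e-01, -1.15001236e-04,  2.91363406e-04,
        -2.88048446e-04],
       [ 2.75929350e-05,  9.58891756e-01,  2.83772092e-01,
        -7.30487575e-02],
       [-3.12020109e-04, -2.83772070e-01,  9.58891712e-01,
        -8.07866384e-02],
       [ 0.00000000e+00,  0.00000000e+00,  0.00000000e+00,
         1.00000000e+00]])}
```

View pics/top0.png

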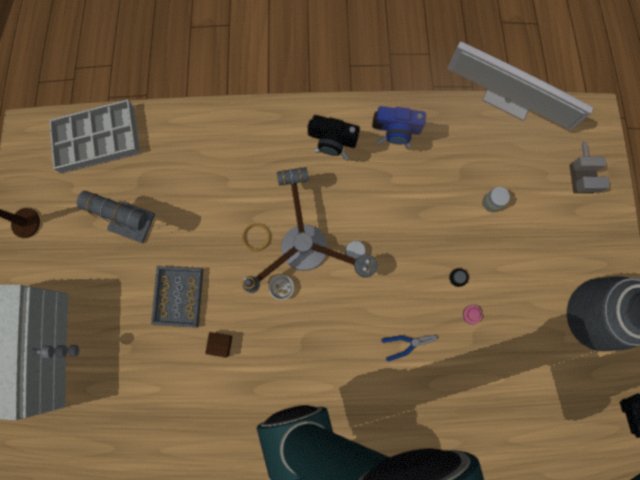

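View pics/side0.png

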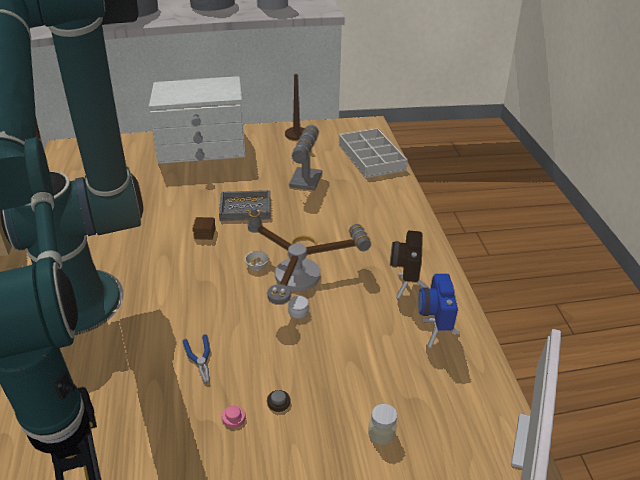

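```bash
python3 - <<'E'
import cv2
t=cv2.imread("pics/top0.png");s=cv2.imread("pics/side0.png")
cv2.imwrite("pics/c1.png",cv2.resize(t[100:310,225:495],None,fx=2.9,fy=2.85,interpolation=3))
cv2.imwrite("pics/c2.png",cv2.resize(s[190:430,170:470],None,fx=2.5,fy=2.5,interpolation=3))
E
```

```text
(no output)
```

View pics/c1.png

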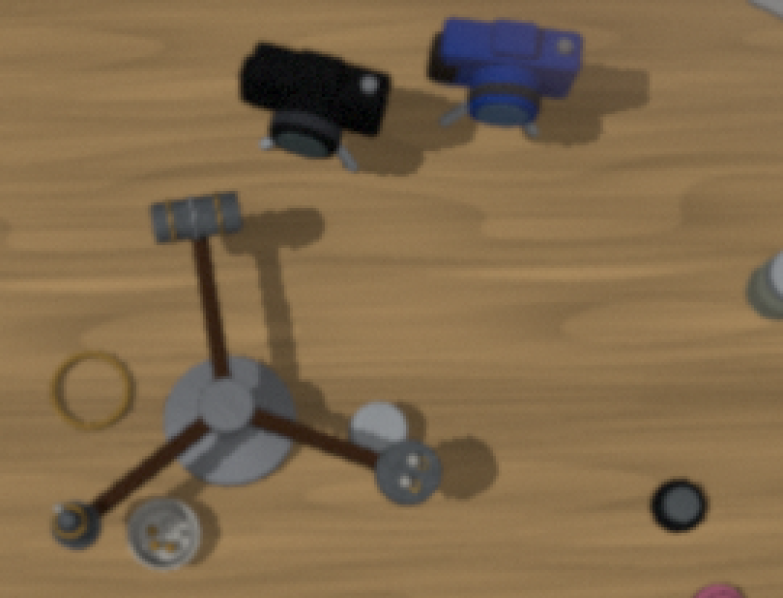

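View pics/c2.png

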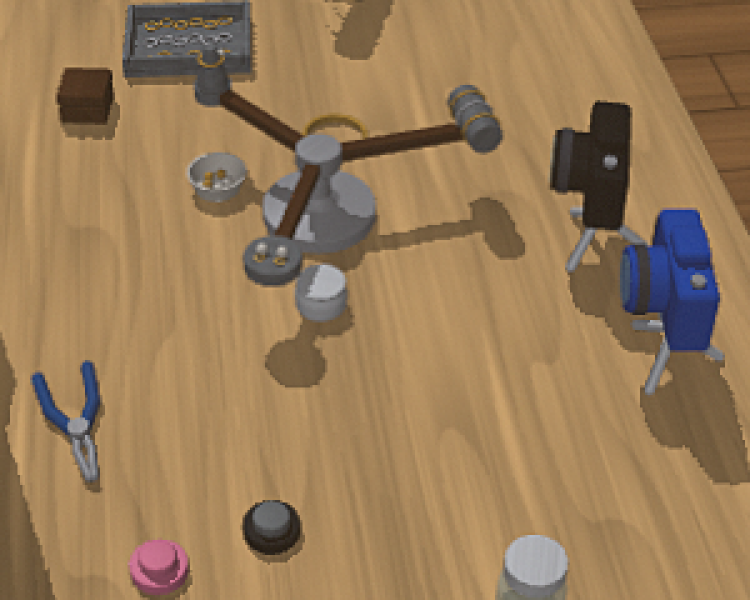

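```bash
cat > h.py <<'E'
import numpy as np,cv2
from workcell import arm
from scipy.spatial.transform import Rotation as R
def K(p):
    f=240/np.tan(np.radians(p["fov_y"]/2));return np.array([[f,0,p["cx"]],[0,f,p["cy"]],[0,0,1]])
def W2C(n,s=None):
    p=arm.camera_params(n)
    if n!="wrist":return p,p["world_to_cam"]
    s=s or arm.get_state();T=np.eye(4);q=s["tool_rot"];T[:3,:3]=R.from_quat([q[1],q[2],q[3],q[0]]).as_matrix();T[:3,3]=s["ee_pos"]
    return p,np.linalg.inv(T@p["tool_from_camera"])
def ray(n,uv,s=None):
    p,M=W2C(n,s);x=cv2.undistortPoints(np.array([[uv]],float),K(p),p["distortion"])[0,0]
    Rm=M[:3,:3];return -Rm.T@M[:3,3],Rm.T@np.array([x[0],x[1],1])
def onz(n,uv,z,s=None):
    o,d=ray(n,uv,s);return o+d*(z-o[2])/d[2]
def proj(n,P,s=None):
    p,M=W2C(n,s);P=np.atleast_2d(P).astype(float)
    return cv2.projectPoints(P,cv2.Rodrigues(M[:3,:3])[0],M[:3,3],K(p),p["distortion"])[0][:,0]
E
python3 - <<'E'
from h import *
for k,v in dict(hub=("top",(303.3,242.1),.086),hub2=("side",(297.6,248.4),.086),lens=("top",(330,150.4),.1),lens2=("side",(395.2,254),.1),sh=("top",(459.5,276.5),.022),sh2=("side",(278.8,396),.022),cone=("top",(248.4,282.5),.127),pad=("top",(365.7,266),.084),pad2=("side",(279,292),.084),roll=("top",(292.2,176.1),.105),tin=("top",(356,248),.03),dish=("top",(282,287),.02),bang=("top",(257,237),.005)).items(): print(k,onz(*v).round(4))
h=onz("top",(303.3,242.1),.086)
for k,z,uv in [("cone",.127,(248.4,282.5)),("pad",.084,(365.7,266)),("roll",.105,(292.2,176.1)),("lens",.1,(330,150.4)),("lens2",0,0)]:
    q=onz("side",(395.2,254),.1) if k=="lens2" else onz("top",uv,z)
    d=(q-h)[:2];print(k,np.degrees(np.arctan2(d[1],d[0])),np.hypot(*d))
E
```

```text
hub [0.5351 0.0201 0.086 ]
hub2 [0.5411 0.0204 0.086 ]
lens [ 0.7457 -0.0459  0.1   ]
lens2 [ 0.7578 -0.0471  0.1   ]
sh [ 0.4541 -0.3459  0.022 ]
sh2 [ 0.4583 -0.3498  0.022 ]
cone [0.443  0.1379 0.127 ]
pad [ 0.4777 -0.1178  0.084 ]
pad2 [ 0.4835 -0.1208  0.084 ]
roll [0.6843 0.0418 0.105 ]
tin [ 0.5279 -0.1019  0.03  ]
dish [0.4414 0.0742 0.02  ]
bang [0.5653 0.1345 0.005 ]
cone 128.03164242538605 0.14948019589580083
pad -112.60258243756267 0.1493788876596609
roll 8.270577426720441 0.1508054210029498
lens -17.401486608230414 0.22070691804627168
lens2 -16.799426903450378 0.23263121120168082
```

```bash
python3 -m jog '{"delta_pos":[[-0.02,-0.02,0],[-0.06,-0.06,-0.005],[-0.09,-0.09,-0.01],[-0.12,-0.125,-0.015],[-0.155,-0.16,-0.015],[-0.19,-0.195,-0.015],[-0.225,-0.23,-0.015],[-0.26,-0.265,-0.015],[-0.28,-0.29,-0.015],[-0.29,-0.302,-0.015]],"dr":[[0,0,0.03],[0,0,0.08],[0,0,0.13],[0,0,0.18],[0,0,0.23],[0,0,0.269],[0,0,0.269],[0,0,0.269],[0,0,0.269],[0,0,0.269]]}' 240
```

```text
clock: 1.1
ee_pos: [0.3943, -0.2883, 0.3174]
tool_rot: [-0.0, 0.708, -0.706, -0.0]
ft_force: [-0.4, -0.6, 0.5]
width: 0.0102
```

```bash
python3 -m jog '{"delta_pos":[[-0.03,-0.02,0],[-0.07,-0.045,-0.005],[-0.11,-0.07,-0.01],[-0.15,-0.095,-0.01],[-0.19,-0.12,-0.01],[-0.23,-0.14,-0.01],[-0.27,-0.165,-0.01],[-0.31,-0.19,-0.01],[-0.34,-0.205,-0.01],[-0.358,-0.213,-0.01]],"dr":[[0,0,0],[0,0,0],[0,0,0],[0,0,0],[0,0,0],[0,0,0],[0,0,0],[0,0,0],[0,0,0],[0,0,0]]}' 250
python3 - <<'E'
from h import *
s=arm.get_state();print(s["ee_pos"],s["width"],s["dq"].max())
cv2.imwrite("pics/w1.png",arm.read_camera("wrist"))
E
```

```text
clock: 2.1
ee_pos: [0.6071, 0.0694, 0.3269]
tool_rot: [0.0, 0.708, -0.706, -0.0]
ft_force: [0.0, 0.6, 0.9]
width: 0.0017
[0.60705174 0.06943137 0.32690752] 0.0017361044406158154 0.2721569157072069
```

View pics/w1.png

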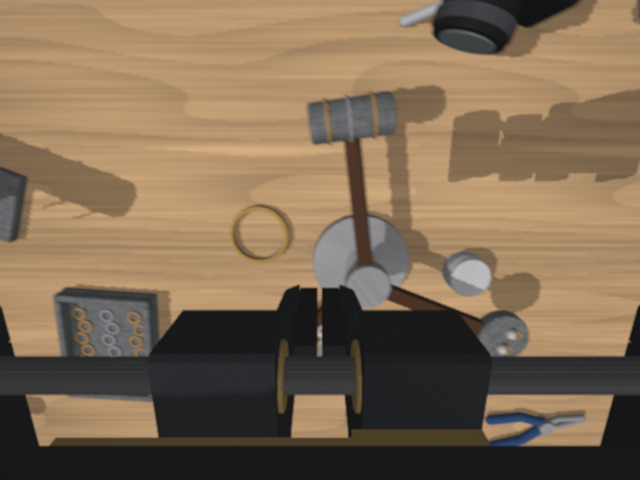

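```bash
python3 - <<'E'
from h import *
s=arm.get_state();print(s["ee_pos"],abs(s["dq"]).max())
P={}
for k,uv,z in [("hub",(369.5,285),.086),("lens",(469,40),.1),("pad",(502,334),.084),("roll",(352,118),.103),("foot",(361,260),.022)]:
    P[k]=onz("wrist",uv,z,s);d=(P[k]-P["hub"])[:2];print(k,P[k].round(4),np.degrees(np.arctan2(d[1],d[0])).round(1),np.hypot(*d).round(4))
E
```

```text
[0.60759064 0.07087256 0.32690594] 0.056786586534159175
hub [0.5419 0.0235 0.086 ] 0.0 0.0
lens [ 0.7478 -0.0411  0.1   ] -17.4 0.2158
pad [ 0.4886 -0.111   0.084 ] -111.6 0.1446
roll [0.6917 0.0457 0.103 ] 8.4 0.1514
foot [0.5444 0.0247 0.022 ] 26.2 0.0028
```

```bash
python3 -m jog '{"delta_pos":[[0,0,0.02],[0,0,0.05],[0,0,0.08],[0,0,0.11],[0,0,0.14],[0,0,0.17],[0,0,0.19],[0,0,0.202],[0,0,0.202]],"dr":[[0,0,0],[0,0,0],[0,0,0],[0,0,0],[0,0,0],[0,0,0],[0,0,0],[0,0,0],[0,0,0]]}' 250
python3 - <<'E'
from h import *
cv2.imwrite("pics/s2.png",arm.read_camera("side")[180:420,160:480])
# finger path relative to start, tool axes (-dy,-dx): centre at radius 75, arm angle t, finger offset normal by rect support
A=np.array([.540,.022]);s0=arm.get_state()["ee_pos"][:2];print(s0)
for t in np.arange(8,-138.1,-5):
    a=np.radians(t);u=np.array([np.cos(a),np.sin(a)]);n=np.array([-u[1],u[0]])
    off=7+9*abs(n[0])+18.4*abs(n[1]); c=A+.075*u+off/1000*n; d=c-s0
    print(t,c.round(3),(-d[1]).round(4),(-d[0]).round(4))
E
```

```text
clock: 3.05
ee_pos: [0.6048, 0.0661, 0.1237]
tool_rot: [-0.002, -0.707, 0.707, 0.001]
ft_force: [0.2, -0.8, 0.0]
width: 0.002
[0.60592135 0.06634088]
8.0 [0.611 0.059] 0.0077 -0.0047
3.0 [0.614 0.052] 0.0146 -0.0076
-2.0 [0.616 0.045] 0.0213 -0.0099
-7.0 [0.618 0.039] 0.0273 -0.0117
-12.0 [0.619 0.033] 0.0337 -0.013
-17.0 [0.62  0.026] 0.0402 -0.0138
-22.0 [0.62  0.019] 0.047 -0.0139
-27.0 [0.619 0.012] 0.0539 -0.0134
-32.0 [0.618 0.005] 0.0609 -0.0122
-37.0 [ 0.616 -0.001] 0.0678 -0.0103
-42.0 [ 0.614 -0.008] 0.0747 -0.0077
-47.0 [ 0.61  -0.015] 0.0814 -0.0043
-52.0 [ 0.606 -0.021] 0.0878 -0.0003
-57.0 [ 0.601 -0.028] 0.0939 0.0045
-62.0 [ 0.596 -0.033] 0.0995 0.0099
-67.0 [ 0.59  -0.038] 0.1046 0.0159
-72.0 [ 0.583 -0.043] 0.1091 0.0225
-77.0 [ 0.576 -0.047] 0.1129 0.0297
-82.0 [ 0.569 -0.05 ] 0.116 0.0372
-87.0 [ 0.561 -0.052] 0.1184 0.0451
-92.0 [ 0.554 -0.054] 0.1199 0.0519
-97.0 [ 0.549 -0.055] 0.121 0.057
-102.0 [ 0.544 -0.055] 0.1218 0.0623
-107.0 [ 0.538 -0.056] 0.1222 0.0678
-112.0 [ 0.533 -0.056] 0.1222 0.0734
-117.0 [ 0.527 -0.055] 0.1218 0.0791
-122.0 [ 0.521 -0.055] 0.1209 0.085
-127.0 [ 0.515 -0.053] 0.1194 0.0909
-132.0 [ 0.509 -0.051] 0.1175 0.0968
-137.0 [ 0.503 -0.049] 0.1149 0.1026
```

View pics/s2.png

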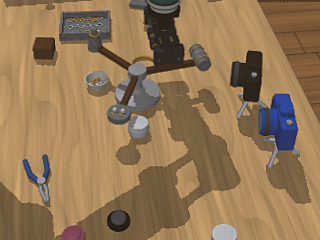

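```bash
python3 -m jog '{"delta_pos":[[0.004,-0.003,0],[0.008,-0.005,0],[0.012,-0.006,0],[0.017,-0.008,0],[0.022,-0.010,0],[0.028,-0.012,0],[0.034,-0.013,0],[0.040,-0.014,0],[0.047,-0.014,0],[0.054,-0.013,0]],"dr":[[0,0,0],[0,0,0],[0,0,0],[0,0,0],[0,0,0],[0,0,0],[0,0,0],[0,0,0],[0,0,0],[0,0,0]]}'
python3 - <<'E'
from h import *
cv2.imwrite("pics/t3.png",cv2.resize(arm.read_camera("top")[100:310,200:480],None,fx=2,fy=2))
print(arm.get_state()["ee_pos"],arm.get_state()["ft_force"])
E
```

```text
clock: 4.1
ee_pos: [0.6195, 0.0124, 0.1256]
tool_rot: [0.0, -0.707, 0.707, -0.0]
ft_force: [-0.4, 1.2, 0.2]
width: 0.0017
[0.61928916 0.01139115 0.12558194] [-0.04393993 -0.93164209  0.58064835]
```

View pics/t3.png

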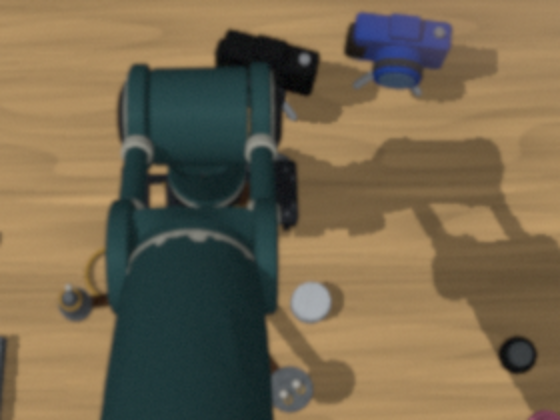

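```bash
python3 -m jog '{"delta_pos":[[0.007,0.001,0],[0.014,0.003,0],[0.021,0.006,0],[0.0275,0.009,0],[0.034,0.013,0],[0.040,0.018,0],[0.0455,0.023,0],[0.051,0.0295,0],[0.055,0.036,0],[0.059,0.043,0]],"dr":[[0,0,0],[0,0,0],[0,0,0],[0,0,0],[0,0,0],[0,0,0],[0,0,0],[0,0,0],[0,0,0],[0,0,0]]}'
python3 - <<'E'
from h import *
cv2.imwrite("pics/t4.png",cv2.resize(arm.read_camera("top")[100:310,200:480],None,fx=2,fy=2))
print(arm.get_state()["ee_pos"],arm.get_state()["ft_force"])
E
```

```text
clock: 5.15
ee_pos: [0.5759, -0.0464, 0.1258]
tool_rot: [0.0, -0.707, 0.707, -0.0]
ft_force: [1.5, 1.1, 1.0]
width: 0.0016
[ 0.57464752 -0.04679966  0.12547403] [-1.34191918 -0.45299884  0.32467328]
```

View pics/t4.png

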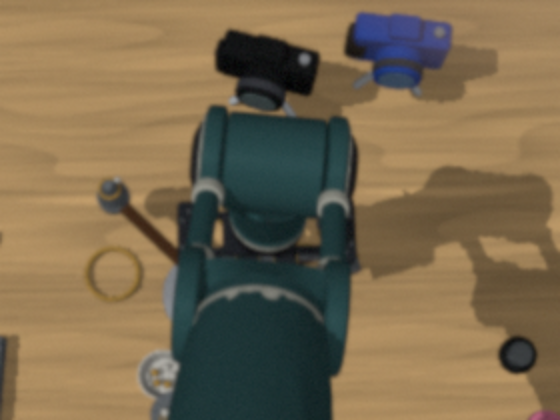

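```bash
python3 -m jog '{"delta_pos":[[0.003,0.0075,0],[0.0055,0.015,0],[0.007,0.0215,0],[0.008,0.027,0],[0.009,0.0325,0],[0.0095,0.038,0],[0.0095,0.0435,0],[0.009,0.049,0],[0.008,0.054,0],[0.007,0.058,0]],"dr":[[0,0,0],[0,0,0],[0,0,0],[0,0,0],[0,0,0],[0,0,0],[0,0,0],[0,0,0],[0,0,0],[0,0,0]]}'
python3 - <<'E'
from h import *
im=arm.read_camera("top")
cv2.imwrite("pics/t5.png",cv2.resize(im[100:310,200:480],None,fx=2.8,fy=2.8,interpolation=3))
print(arm.get_state()["ee_pos"],arm.get_state()["ft_force"])
for k,uv in [("t4",(256,193.5))]:
    d=(onz("top",uv,.127)-onz("top",(303.3,242.1),.086))[:2];print(np.degrees(np.arctan2(d[1],d[0])))
E
```

```text
clock: 6.2
ee_pos: [0.5179, -0.0529, 0.1257]
tool_rot: [-0.0, -0.707, 0.707, 0.0]
ft_force: [1.9, 0.0, 0.5]
width: 0.002
[ 0.51722918 -0.05275855  0.12547791] [-1.1739654  -0.20340002  0.96586437]
44.125595988277084
```

View pics/t5.png

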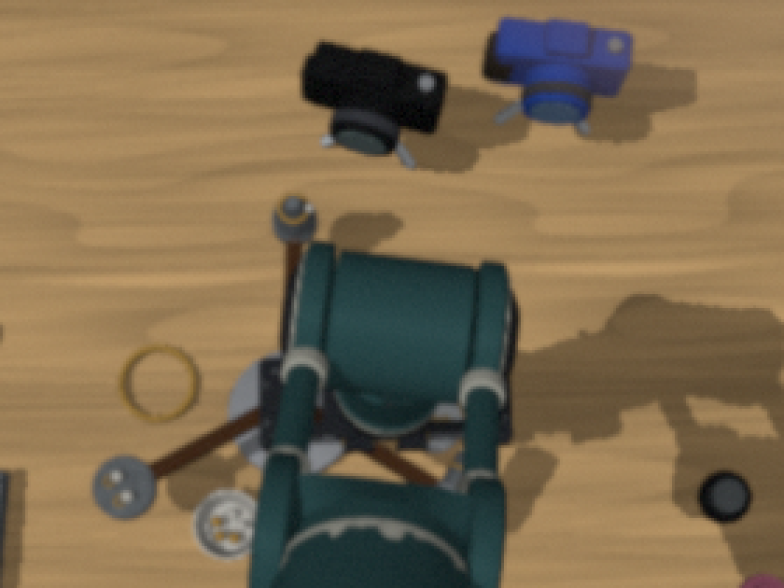

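```bash
python3 - <<'E'
from h import *
h=onz("top",(303.3,242.1),.086);print(h)
for k,uv,z in [("cone",(304.6,172.5),.127),("pad",(244.6,274.3),.084)]:
    q=onz("top",uv,z);d=(q-h)[:2];print(k,q.round(4),np.degrees(np.arctan2(d[1],d[0])),np.hypot(*d))
# reproject for check
L=h+np.r_[.214*np.cos(np.radians(-17.3)),.214*np.sin(np.radians(-17.3)),.014]
print(proj("top",[L,[h[0],h[1],.086]]),(proj("top",L)[0]-[200,100])*2.8)
E
```

```text
[0.53506912 0.02010931 0.086     ]
cone [0.6848 0.013  0.127 ] -2.735135406127216 0.1498660374625072
pad [0.4659 0.1526 0.084 ] 117.58455617379529 0.1494413435222451
[[329.05590895 152.99309913]
 [303.3        242.1       ]] [361.35654506 148.38067756]
```

```bash
python3 -m jog '{"delta_pos":[[-0.001,0.003,0],[-0.0015,0.0055,0],[-0.0022,0.008,0],[-0.003,0.010,0],[-0.004,0.012,0],[-0.0045,0.0135,0],[-0.005,0.0145,0],[-0.0055,0.0155,0],[-0.0055,0.0155,0]],"dr":[[0,0,0],[0,0,0],[0,0,0],[0,0,0],[0,0,0],[0,0,0],[0,0,0],[0,0,0],[0,0,0]]}'
python3 - <<'E'
from h import *
im=arm.read_camera("top")
cv2.imwrite("pics/t6.png",cv2.resize(im[110:300,215:385],None,fx=3.1,fy=3.1,interpolation=3))
print(arm.get_state()["ee_pos"],arm.get_state()["ft_force"])
cv2.imwrite("pics/w6.png",arm.read_camera("wrist"))
E
```

```text
clock: 7.15
ee_pos: [0.5027, -0.0474, 0.1256]
tool_rot: [-0.0, -0.707, 0.707, 0.0]
ft_force: [-0.1, -0.0, 0.4]
width: 0.0016
[ 0.50278501 -0.04746703  0.12566589] [0.8616236  0.50977671 0.39364773]
```

View pics/t6.png

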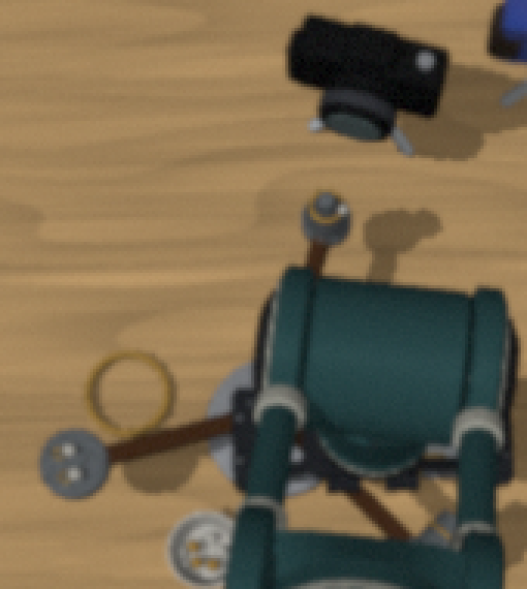

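View pics/w6.png

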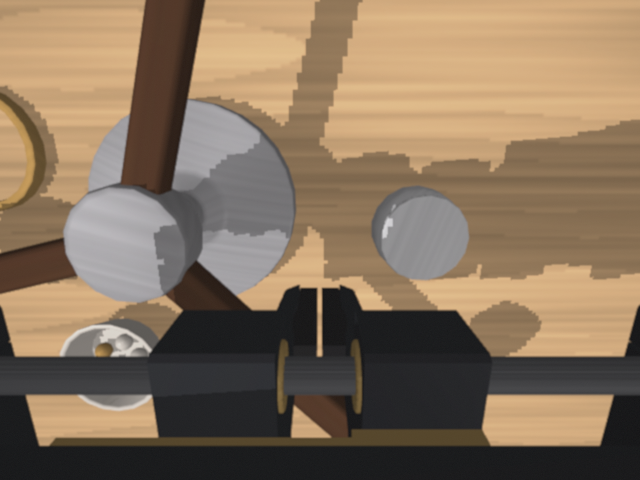

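```bash
python3 - <<'E'
from h import *
h=onz("top",(303.3,242.1),.086)
for k,uv,z in [("cone",(320.5,175.2),.127),("pad",(238.9,259.4),.084),("lens",(215+358/3.1,110+124/3.1),.1)]:
    q=onz("top",uv,z);d=(q-h)[:2];print(k,q.round(4),np.degrees(np.arctan2(d[1],d[0])),np.hypot(*d))
s=arm.get_state()
# cone arm edges in wrist image (top face z=.082): left (146,0)-(122,188), right (205,0)-(171,188)
for a,b in [((146,2),(123,180)),((190,2),(160,180)),((204,2),(172,180))]:
    d=(onz("wrist",a,.082,s)-onz("wrist",b,.082,s));print(np.degrees(np.arctan2(d[1],d[0])), onz("wrist",b,.082,s))
print(onz("wrist",(125,243),.086,s))
E
```

```text
cone [ 0.6775 -0.0222  0.127 ] -16.550297627438077 0.1486026161398169
pad [0.4997 0.1654 0.084 ] 103.65951787911675 0.14956510858442723
lens [ 0.7466 -0.047   0.1   ] -17.610191817508685 0.2219588821913855
-15.764070272173926 [0.56046213 0.01897906 0.082     ]
-16.339838673962618 [0.56045875 0.00648336 0.082     ]
-16.445374105944314 [0.56045767 0.00243069 0.082     ]
[0.53944379 0.01944074 0.086     ]
```

```bash
python3 -m jog '{"delta_pos":[[0.006,-0.006,0],[0.012,-0.012,0],[0.012,-0.012,-0.02],[0.012,-0.012,-0.06],[0.012,-0.012,-0.1],[0.005,-0.04,-0.14],[0.0,-0.07,-0.18],[-0.01,-0.10,-0.2],[-0.018,-0.11,-0.214],[-0.018,-0.115,-0.214]],"dr":[[0,0,0],[0,0,0],[0,0,0],[0,0,0],[0,0,0],[0,0,0],[0,0,0],[0,0,0],[0,0,0],[0,0,0]]}'
python3 -m jog '{"delta_pos":[[0,0,0],[0,0,0],[0,0,0]],"dr":[[0,0,0],[0,0,0],[0,0,0]]}'
python3 - <<'E'
from h import *
print(arm.get_state()["ee_pos"])
cv2.imwrite("pics/w7.png",arm.read_camera("wrist"))
s=arm.get_state();print(s["ee_pos"]);
im=cv2.imread("pics/w7.png");cv2.imwrite("pics/w7b.png",cv2.resize(im[0:310,200:500],None,fx=1.93,fy=1.93,interpolation=3))
E
```

```text
clock: 8.25
ee_pos: [0.6205, -0.0294, 0.3425]
tool_rot: [-0.002, 0.707, -0.707, 0.002]
ft_force: [-0.6, -0.1, -0.4]
width: 0.0013
clock: 8.55
ee_pos: [0.6167, -0.03, 0.338]
tool_rot: [-0.001, -0.707, 0.707, 0.001]
ft_force: [0.0, 1.0, -0.5]
width: 0.0017
[ 0.61673918 -0.02998103  0.3379737 ]
[ 0.61684966 -0.02994088  0.33829405]
```

View pics/w7.png

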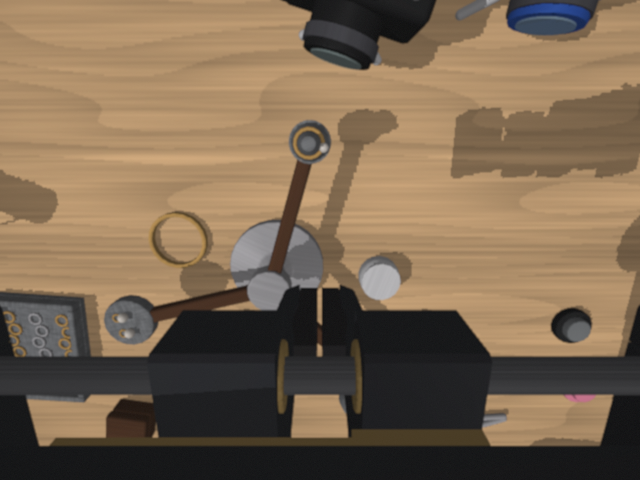

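View pics/w7b.png

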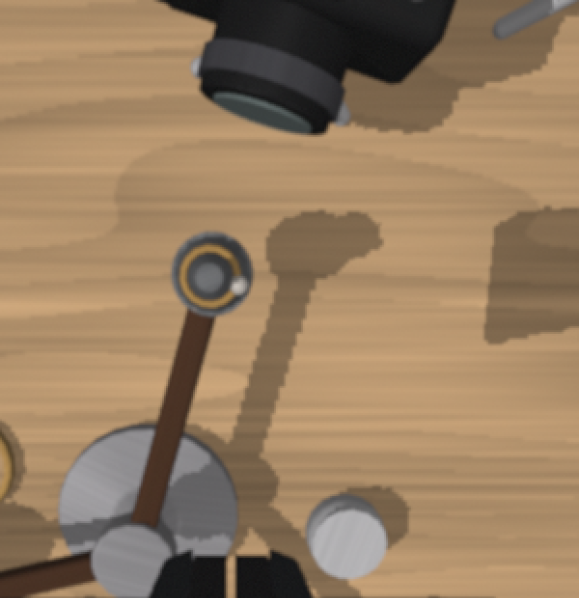

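```bash
python3 - <<'E'
from h import *
s=arm.get_state();c=1.93
pt={"hub":((133.5,560),.086),"lens":((262.5,112),.1),"cone":((208,276),.127),"foot":((148.5,515),.022)}
P={k:onz("wrist",(200+u[0]/c,u[1]/c),z,s) for k,(u,z) in pt.items()}
P["pad"]=onz("wrist",(130.5,319.5),.084,s)
for b in("hub","foot"):
  for k in P:
    d=(P[k]-P[b])[:2];print(b,k,P[k].round(4),np.degrees(np.arctan2(d[1],d[0])).round(2),np.hypot(*d).round(4))
d=(P["lens"]-P["cone"])[:2];print(np.degrees(np.arctan2(d[1],d[0])))
# predicted pixels
for A in (P["hub"],):
  for a in(-16,-17,-18):
    u=np.array([np.cos(np.radians(a)),np.sin(np.radians(a))])
    print(a,[((proj("wrist",np.r_[A[:2]+r*u,z],s)[0]-[200,0])*c).round(1) for r,z in((.15,.127),(.214,.1),(.214,.122))])
E
```

```text
hub hub [0.54   0.0197 0.086 ] 0.0 0.0
hub lens [ 0.7459 -0.0432  0.1   ] -16.99 0.2153
hub cone [ 0.6817 -0.021   0.127 ] -16.04 0.1474
hub foot [0.5404 0.0191 0.022 ] -55.46 0.0008
hub pad [0.5067 0.1627 0.084 ] 103.11 0.1468
foot hub [0.54   0.0197 0.086 ] 124.54 0.0008
foot lens [ 0.7459 -0.0432  0.1   ] -16.86 0.2147
foot cone [ 0.6817 -0.021   0.127 ] -15.85 0.1468
foot foot [0.5404 0.0191 0.022 ] 0.0 0.0
foot pad [0.5067 0.1627 0.084 ] 103.22 0.1476
-19.052763708020883
-16 [array([209.4, 269.5]), array([252.9, 112.4]), array([254.7, 101.3])]
-17 [array([215.8, 271.5]), array([261.6, 115.3]), array([264.1, 104.4])]
-18 [array([222. , 273.5]), array([270.3, 118.3]), array([273.4, 107.6])]
```

```bash
python3 -m jog '{"delta_pos":[[0.01,0.03,0.01],[0.02,0.065,0.03],[0.028,0.095,0.06],[0.030,0.103,0.10],[0.030,0.103,0.14],[0.030,0.103,0.18],[0.030,0.103,0.205],[0.030,0.103,0.214],[0.030,0.103,0.214],[0.030,0.103,0.214]],"dr":[[0,0,0],[0,0,0],[0,0,0],[0,0,0],[0,0,0],[0,0,0],[0,0,0],[0,0,0],[0,0,0],[0,0,0]]}'
python3 -m jog '{"delta_pos":[[-0.003,0.003,0],[-0.006,0.006,0],[-0.009,0.009,0],[-0.0105,0.0105,0],[-0.0115,0.0115,0],[-0.0123,0.0123,0],[-0.013,0.013,0],[-0.013,0.013,0],[-0.013,0.013,0],[-0.013,0.013,0]],"dr":[[0,0,0],[0,0,0],[0,0,0],[0,0,0],[0,0,0],[0,0,0],[0,0,0],[0,0,0],[0,0,0],[0,0,0]]}'
python3 -m jog '{"delta_pos":[[0.006,-0.006,0],[0.012,-0.012,0],[0.012,-0.012,-0.02],[0.012,-0.012,-0.06],[0.012,-0.012,-0.1],[0.005,-0.04,-0.14],[0.0,-0.07,-0.18],[-0.01,-0.10,-0.2],[-0.018,-0.11,-0.214],[-0.018,-0.115,-0.214]],"dr":[[0,0,0],[0,0,0],[0,0,0],[0,0,0],[0,0,0],[0,0,0],[0,0,0],[0,0,0],[0,0,0],[0,0,0]]}'
python3 -m jog '{"delta_pos":[[0,0,0],[0,0,0],[0,0,0]],"dr":[[0,0,0],[0,0,0],[0,0,0]]}'
python3 - <<'E'
from h import *
cv2.imwrite("pics/w8.png",arm.read_camera("wrist"))
s=arm.get_state();print(s["ee_pos"]);
im=cv2.imread("pics/w8.png");cv2.imwrite("pics/w8b.png",cv2.resize(im[0:310,200:500],None,fx=1.93,fy=1.93,interpolation=3))
E
```

```text
clock: 9.6
ee_pos: [0.5157, -0.0597, 0.1269]
tool_rot: [0.001, -0.707, 0.707, -0.001]
ft_force: [0.3, -1.0, 0.3]
width: 0.0017
clock: 10.6
ee_pos: [0.5021, -0.0466, 0.1257]
tool_rot: [0.0, -0.707, 0.707, -0.0]
ft_force: [0.6, -1.3, 0.7]
width: 0.0018
clock: 11.6
ee_pos: [0.6196, -0.0283, 0.3424]
tool_rot: [-0.002, 0.707, -0.707, 0.002]
ft_force: [0.0, 0.3, 0.3]
width: 0.0016
clock: 11.9
ee_pos: [0.6157, -0.029, 0.338]
tool_rot: [-0.001, -0.707, 0.707, 0.001]
ft_force: [0.3, -1.0, -0.4]
width: 0.0015
[ 0.6158726  -0.0289104   0.33826341]
```

View pics/w8b.png

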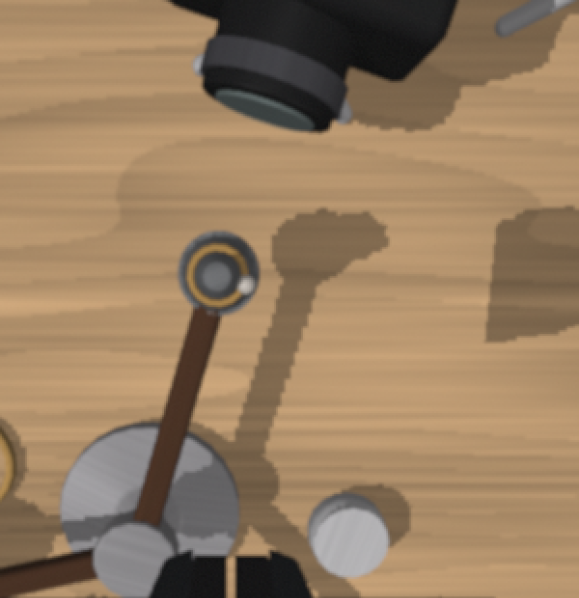

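```bash
python3 - <<'E'
from h import *
s=arm.get_state();c=1.93
pt={"hub":((135,558),.086),"lens":((264.5,110.5),.1),"cone":((216,275),.127),"foot":((150,513),.022)}
P={k:onz("wrist",(200+u[0]/c,u[1]/c),z,s) for k,(u,z) in pt.items()}
for b in("hub","foot"):
  for k in P:
    d=(P[k]-P[b])[:2];print(b,k,P[k].round(4),np.degrees(np.arctan2(d[1],d[0])).round(2),np.hypot(*d).round(4))
im=arm.read_camera("side")
cv2.imwrite("pics/s8.png",cv2.resize(im[195:335,230:440],None,fx=3.8,fy=3.8,interpolation=3))
im=arm.read_camera("top")
cv2.imwrite("pics/t8.png",cv2.resize(im[110:300,215:385],None,fx=3.1,fy=3.1,interpolation=3))
E
```

```text
hub hub [0.5402 0.0199 0.086 ] 0.0 0.0
hub lens [ 0.7454 -0.043   0.1   ] -17.04 0.2147
hub cone [ 0.6811 -0.0232  0.127 ] -17.01 0.1474
hub foot [0.5408 0.0192 0.022 ] -51.89 0.001
foot hub [0.5402 0.0199 0.086 ] 128.11 0.001
foot lens [ 0.7454 -0.043   0.1   ] -16.89 0.2139
foot cone [ 0.6811 -0.0232  0.127 ] -16.79 0.1466
foot foot [0.5408 0.0192 0.022 ] 0.0 0.0
```

View pics/s8.png

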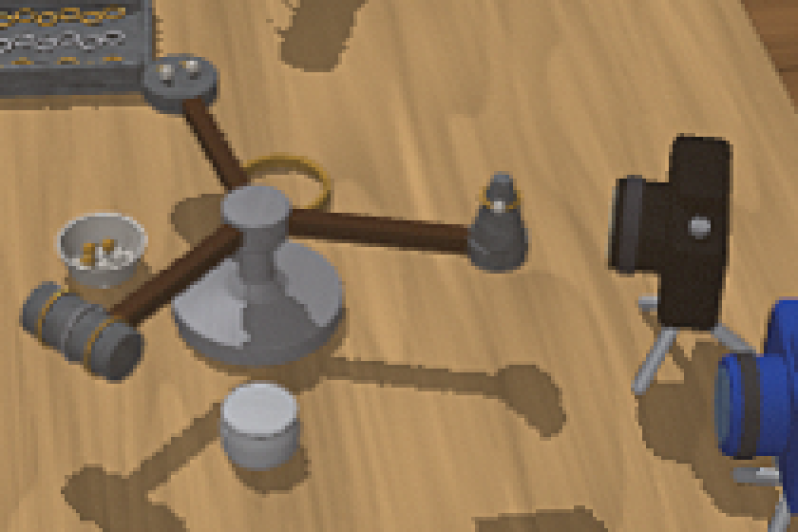

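View pics/t8.png

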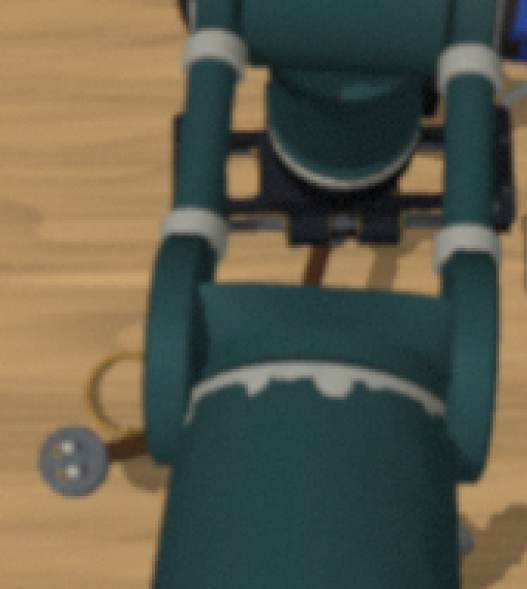

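```bash
python3 -m jog '{"delta_pos":[[0.02,0.01,0],[0.06,0.03,0],[0.10,0.05,0],[0.14,0.07,0],[0.18,0.09,0],[0.22,0.11,0.02],[0.26,0.13,0.04],[0.29,0.145,0.06],[0.31,0.155,0.07],[0.319,0.158,0.08]],"dr":[[0,0,0],[0,0,0],[0,0,0],[0,0,0],[0,0,0],[0,0,0],[0,0,0],[0,0,0],[0,0,0],[0,0,0]]}' 255
python3 -m jog '{"delta_pos":[[0,0,0],[0,0,0],[0,0,0]],"dr":[[0,0,0],[0,0,0],[0,0,0]]}'
python3 - <<'E'
from h import *
cv2.imwrite("pics/w9.png",arm.read_camera("wrist"))
s=arm.get_state();print(s["ee_pos"]);print(proj("wrist",[[.458,-.348,.022]],s))
im=arm.read_camera("top")
cv2.imwrite("pics/t9.png",cv2.resize(im[110:310,215:385],None,fx=3,fy=3,interpolation=3))
print("w7 shutter",)
E
```

```text
clock: 13.05
ee_pos: [0.4573, -0.349, 0.2588]
tool_rot: [-0.0, -0.706, 0.708, 0.0]
ft_force: [0.8, 0.5, -0.4]
width: 0.0007
clock: 13.35
ee_pos: [0.4599, -0.3467, 0.2606]
tool_rot: [-0.0, 0.708, -0.707, 0.001]
ft_force: [1.3, -0.8, -0.6]
width: 0.0004
[ 0.4599226  -0.34673313  0.26073719]
[[320.53037503 220.37334687]]
w7 shutter
```

View pics/w9.png

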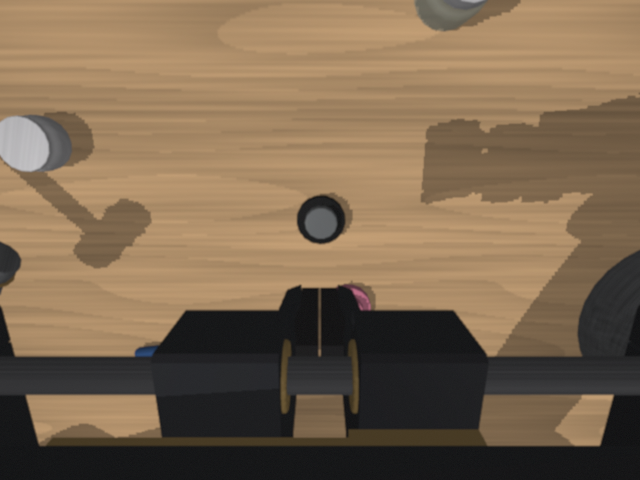

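View pics/t9.png

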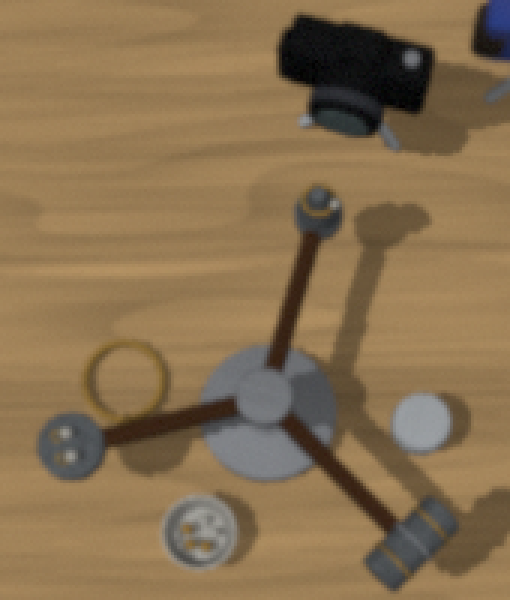

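```bash
python3 - <<'E'
from h import *
s=arm.get_state();print(s["ee_pos"],onz("wrist",(320.5,222.5),.022,s))
pt={"hub":((264,395),.086),"lens":((345.5,120),.1),"cone":((318.5,195),.127),"pad":((71,446),.084),"roll":((412,542),.105)}
P={k:onz("top",(215+u[0]/3,110+u[1]/3),z) for k,(u,z) in pt.items()}
for k in P:
    d=(P[k]-P["hub"])[:2];print(k,P[k].round(4),np.degrees(np.arctan2(d[1],d[0])).round(2),np.hypot(*d).round(4))
im=cv2.imread("pics/w9.png");cv2.imwrite("pics/w9b.png",cv2.resize(im[170:310,260:400],None,fx=3,fy=3))
E
```

```text
[ 0.45987148 -0.34678064  0.26070925] [ 0.45598049 -0.3480454   0.022     ]
hub [0.5361 0.0208 0.086 ] 0.0 0.0
lens [ 0.7466 -0.0463  0.1   ] -17.67 0.221
cone [ 0.6779 -0.0237  0.127 ] -17.41 0.1487
pad [0.5014 0.166  0.084 ] 103.42 0.1493
roll [ 0.4219 -0.0846  0.105 ] -137.31 0.1554
```

View pics/w9b.png

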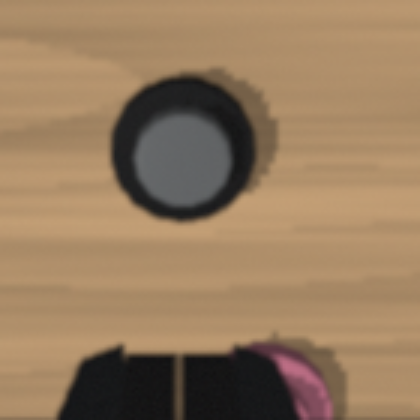

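```bash
python3 -m jog '{"delta_pos":[[0.0013,0.0035,0.02],[0.0013,0.0035,0.05],[0.0013,0.0035,0.08],[0.0013,0.0035,0.11],[0.0013,0.0035,0.14],[0.0013,0.0035,0.155],[0.0013,0.0035,0.165],[0.0013,0.0035,0.165],[0.0013,0.0035,0.165]],"dr":[[0,0,0],[0,0,0],[0,0,0],[0,0,0],[0,0,0],[0,0,0],[0,0,0],[0,0,0],[0,0,0]]}'
python3 -m jog '{"delta_pos":[[0,0,0.004],[0,0,0.008],[0,0,0.010],[0,0,0.012],[0,0,0.012]],"dr":[[0,0,0],[0,0,0],[0,0,0],[0,0,0],[0,0,0]]}'
python3 - <<'E'
from h import *
cv2.imwrite("pics/s10.png",cv2.resize(arm.read_camera("side")[330:450,200:360],None,fx=4,fy=4,interpolation=3))
E
```

```text
clock: 14.35
ee_pos: [0.4562, -0.3493, 0.0959]
tool_rot: [-0.0, 0.707, -0.707, 0.001]
ft_force: [-0.3, -0.5, -0.8]
width: 0.0004
clock: 14.85
ee_pos: [0.4557, -0.3491, 0.083]
tool_rot: [0.0, -0.707, 0.707, -0.001]
ft_force: [0.4, -0.0, 2.9]
width: -0.0001
```

View pics/s10.png

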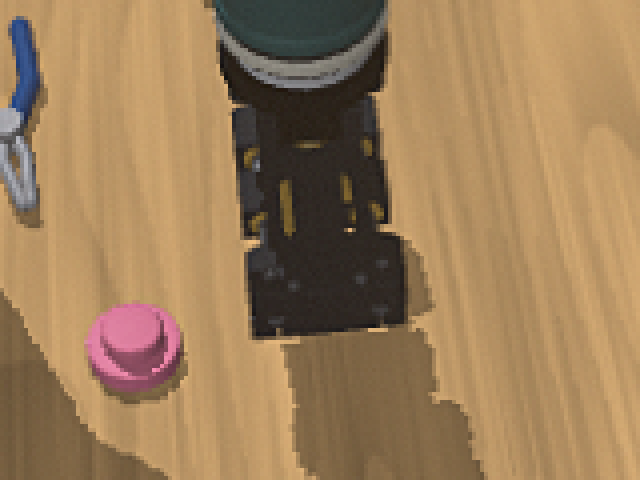

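```bash
python3 -m jog '{"delta_pos":[[0,0,0.001],[0,0,0.002],[0,0,0.002]],"dr":[[0,0,0],[0,0,0],[0,0,0]]}'; python3 -m jog '{"delta_pos":[[0,0,0.001],[0,0,0.001]],"dr":[[0,0,0],[0,0,0]]}'; python3 -m jog '{"delta_pos":[[0,0,0.0007],[0,0,0.0007]],"dr":[[0,0,0],[0,0,0]]}'
```

```text
clock: 15.2
ee_pos: [0.4557, -0.3491, 0.081]
tool_rot: [0.0, -0.707, 0.707, -0.001]
ft_force: [0.5, -0.8, 3.9]
width: -0.0001
clock: 15.4
ee_pos: [0.4557, -0.3491, 0.0804]
tool_rot: [0.0, -0.707, 0.707, -0.0]
ft_force: [0.8, -0.5, 5.8]
width: 0.0001
clock: 15.6
ee_pos: [0.4558, -0.3491, 0.0803]
tool_rot: [-0.0, -0.707, 0.707, -0.0]
ft_force: [-1.9, 0.2, 11.3]
width: 0.0005
```

```bash
python3 -m jog '{"delta_pos":[[0,0,-0.003],[0,0,-0.008],[0,0,-0.015],[0,0,-0.04],[0,0,-0.08],[0,0,-0.12],[0,0,-0.16],[0,0,-0.18],[0,0,-0.18],[0,0,-0.18]],"dr":[[0,0,0],[0,0,0],[0,0,0],[0,0,0],[0,0,0],[0,0,0],[0,0,0],[0,0,0],[0,0,0],[0,0,0]]}'
python3 - <<'E'
from h import *
im=arm.read_camera("top")
cv2.imwrite("pics/t11.png",cv2.resize(im[110:310,215:385],None,fx=3,fy=3,interpolation=3))
cv2.imwrite("pics/w11.png",arm.read_camera("wrist"))
print(np.abs(im.astype(int)-0)[0,0], arm.get_state()["ft_force"])
E
```

```text
clock: 16.6
ee_pos: [0.4549, -0.3483, 0.2582]
tool_rot: [-0.0, -0.707, 0.707, 0.001]
ft_force: [0.5, -0.6, -0.6]
width: 0.0007
[30 47 66] [ 0.47810961  0.27654526 -0.58410385]
```

View pics/t11.png

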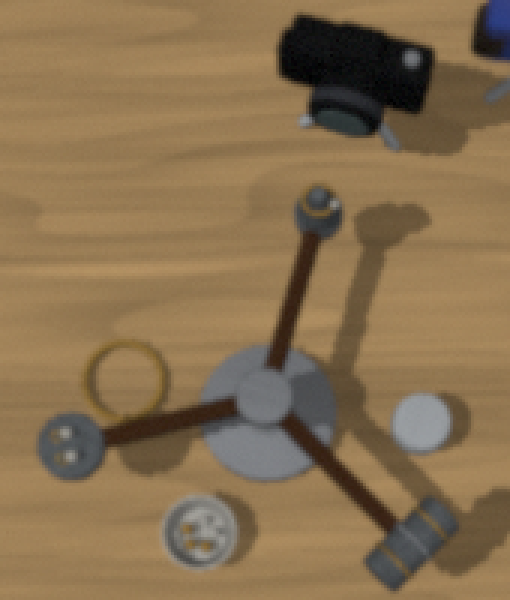

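View pics/w11.png

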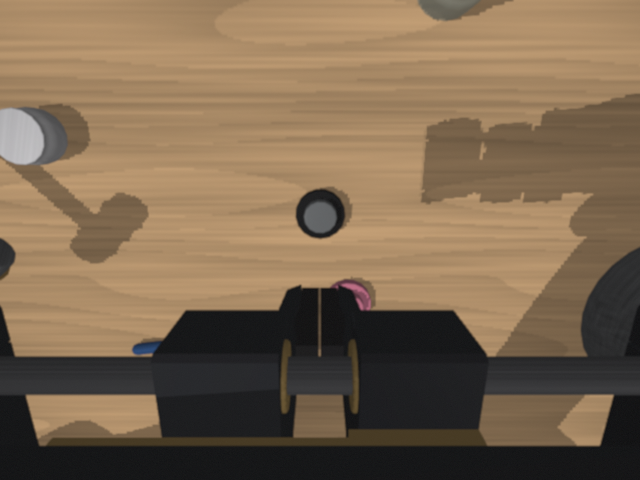

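The stand has not moved since the check before the press: the cone tip is still at crop (319,195), the lens at (346,120), and the tin, dish and bangle are in place. The black button at wrist (320,216) is back up and the gripper is clear.

```bash
python3 -c "
from workcell import arm
print(arm.finish_job())"
```

```text
the job is handed in; nothing more can be done
None
```

The ring-cone arm now points at the lens of the black camera, and the black shutter button was pressed fully down and let go. The job was handed in at about 16.7 s.

- **Turning:** I pushed the roll arm with the nearly closed fingers, turning the stand clockwise by about 145°, and then gave it one small correcting push of about 1°. Measured forces on the tool while pushing stayed within about 2 N.
- **Alignment:** The wrist view before the press put the cone and the lens within 0.1° of each other. The top view put the cone at −17.4° and the lens at −17.7°. The two cameras disagreed by a few mm on absolute positions, so I relied on the angles measured within one picture.
- **Shutter:** I pressed until the button stopped going down, about 5.7 mm by the tool reading, with 11 N on the tool against a spring of about 4 N. Full travel is 6 mm. I could not read the joint itself, so "fully down" rests on the stall and the rise in force.
- **Last check:** The top picture after release showed the stand unmoved, and the tin, dish and bangle in place. The wrist picture showed the button up again. The arm was well clear. I did not measure the pliers, ring box, bracelet stand or jar again; none was near the moves.

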